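# Lay the glued-up blank down on the planing board

### The job

Tip the tall two-ply wooden blank that stands on the planing board over onto its broad face, away from the board's stop, letting it down gently with the fingers and not letting it fall. Then nudge it back until its foot end butts squarely against the stop, ready for planing. Only push and support it: do not squeeze it or lift it off the board, leave everything else where it is, and finish with the hand clear.

Things in the scene. Friction and masses are not known exactly. Their poses are not given: they have to be found in the camera images.
- board: Planing board, fixed to the bench: white-faced base 360 x 170 mm, 15 thick, with a dark hardwood stop batten (40 mm along x, 170 across, its top 22 mm above the base's top face) across its -x end. Origin: centre of the underside, on the bench; z up; x runs along the board from the stop to the open end, y across it. Its place and turn vary.
- stop (a point): Middle of the stop's working face, at the height of the base's top face (15 mm above the bench), 130 mm from the board's origin in its -x; axes as the board's. The face looks along the board's +x.
- blank: Loose wooden blank glued up from two boards, 38 mm thick (its x), 90 wide (y), 220 long (z), 0.32 to 0.5 kg. It starts standing on end on the base, 3 to 19 mm from the stop, its x within 0.1 rad of the board's x. Origin: centre of the foot end it stands on; z runs to the other end; broad faces at x = -19 mm (stop side) and +19 mm. Laid down as wanted, its x points down and its z along the board's +x.
- toe (a point): Middle of the blank's foot edge on the side away from the stop (blank frame 19, 0, 0 mm), the edge it tips about. The foot may slide some millimetres towards the stop as the blank is lowered.
- top (a point): Middle of the blank's top edge on the side away from the stop (blank frame 19, 0, 220 mm).
- glue: Glue bottle, 66 mm across, 170 mm tall, standing behind the stop end of the board. Bystander; origin at the centre of its underside.
- post: Short standing wood offcut 45 x 60 mm, 110 mm tall, beside the board on its -y side. Bystander; origin at the centre of its underside.
- jar: Screw jar 60 mm across, 65 mm tall, beside the board on its -y side. Bystander; origin at the centre of its underside.
- offcut: Small flat wood offcut 80 x 45 mm, 30 mm high, beside the board on its +y side. Bystander; origin at the centre of its underside.
- pencil: Flat carpenter's pencil 170 x 14 mm, 8 mm high, beside the board on its -y side. Bystander; origin at the centre of its underside.
- mallet: Wooden mallet lying down, about 290 mm long, its 75 x 130 mm head 70 mm high. Bystander; origin on the bench near its middle.
- clamp: Bar clamp lying flat, 320 mm long, 28 mm high, beyond the glue bottle. Bystander; origin on the bench at the middle of its bar.

How it is judged (in metres and radians):
At the end, for the whole second after the job is handed in: The blank lies still and flat (within 0.08 rad) on the base of the planing board on its broad face, its far end away from the stop, its foot end within 4 mm of the stop's face and square to it within 0.05 rad, and not more than 45 mm off the board's centre line (angle between blank's own x axis and vertical above 3.06 rad and x of blank in the frame of stop between -0.004 and 0.004 m and x of top in the frame of stop above 0.2 m and angle between the z axis of blank and the x axis of board, either way round below 0.05 rad and y of blank in the frame of stop between -0.045 and 0.045 m and z of blank in the frame of stop between 0.014 and 0.024 m and linear speed of blank below 0.01 m/s and angular speed of blank below 0.05 rad/s); the robot touches nothing.
It fails at once if the blank falls or is thrown over: it turns faster than 5 rad/s (angular speed of blank above 5 rad/s).
It fails at once if the blank is lifted: the edge it tips about rises more than 15 mm off the board (height (world z) of toe above 0.03 m).
It fails at once if the blank is squeezed or pressed with more than 30 N (contact force between the fingers and blank above 30 N).
It fails at once if a bystander is moved more than 20 mm or knocked over (distance of any of glue, post, jar, offcut, pencil, mallet, clamp from where it was at the start of the episode above 0.02 m or angle between any of glue, post, jar, offcut, pencil, mallet, clamp's own z axis and vertical above 0.5 rad).
It also fails if it takes over 67 s, if anything falls off the work surface, if the arm or the gripper's body presses on something with over 40 N, if the wrist force passes 120 N, or if a joint passes its speed limit or range.

### The arm

A 7-joint arm with a two-finger parallel gripper is mounted at the origin on the work surface. World frame = base frame: x ahead of the robot, y to its left, z up, the work surface at z = 0. Lengths are in mm, angles in rad, forces in N, time in s.
With the tool pointing down it reaches from about 425 to 875 mm from the base axis. Payload 4.7 kg.
Tool frame: the origin (TCP) lies at the very end of the fingers, on their centre line; the grasp point (between the pads) lies 19 mm behind it (ctrl.grasp_offset is the distance from the TCP to the grasp point, in mm); z points along the fingers, y is the line along which they close (so a half turn about z gives the same grasp; the last joint's range is limited). The gripper opens to 87 mm and grips with 3 to 60 N. Pads are 19 mm wide; open, the fingers measure 117 mm over their backs; the gripper's body (75 mm by 190 mm) begins 51 mm behind the grasp point.
Start: joints at [-1.145, 0.321, -0.07, 1.45, 0.023, 1.371, -0.057], TCP at [260.197, 595.67, 222.587] pointing down, gripper open.
Joint ranges: [-2.86, 2.86], [-0.3, 2.09], [-1.38, 1.24], [0.06, 2.45], [-1.56, 4.7], [0.09, 2.05], [-2.69, 2.69]. Speed limits (rad/s): [2.57, 2.57, 3.14, 3.14, 3.14, 3.14, 3.14].

### API

Orientations are given as a 3x3 rotation matrix whose columns are the frame's x, y, z axes.
In Python, from workcell import ctrl, capture, calibration, workorder gives the robot as it stands.
- The arm moves only by the tool servo_tool, never from a script. Its argument "targets" is a list of rows, each a list of 7 numbers: the gripper's target within -1 to 1 (fully open at 1, half-way at 0, shut at -1), then the shift along the world's x, y, z as a fraction of full scale, then the turn, a rotation vector about the world's x, y, z as a fraction of full scale. In form: [[gripper, x, y, z, rx, ry, rz], ...]. A call has 1 to 12 rows; each row is the pose to reach, as a shift and turn from the pose commanded when the call began, turning the shorter way round; what a row does not reach only later rows make up. Full scale, the value 1, is 500 mm for a shift and 180 degrees for a turn. A row lasts 1/8 s, in which the tool goes at most 62.5 mm and 10.7 degrees, less where a joint would pass 70% of its speed; a pose out of reach is approached as far as the arm can. A call with a number of a shift or a turn outside -1 to 1 is refused whole. A call with a gripper value outside its range is refused whole. The fingers move at their own pace and stop on an object; "grip_force" is the grip in N (left out, the last holds). Time passes only in rows, so rows that repeat a pose let the fingers close. It gives the time, the measured TCP pose, the force, the opening and the grip force at its end, in the units of the state.
- ctrl.observe(): the state, without advancing time (a new reading comes with each control period).
- capture(name): name is "scene" or "top" or "wrist"; returns (picture, depth): 420x560x3 uint8, red, green, blue; 420x560 float32, mm along the optical axis (not along the pixel's ray), 0 where there is no reading.
- calibration(name): a dict with "vfov" (degrees; the focal length in pixels is half the picture's height over the tangent of half this angle, whatever the lens; pixels are square), "cx", "cy" (the principal point, pixels), "distortion" ([k1, k2, p1, p2, k3] as OpenCV has them; the pictures are not rectified), "R" (3x3) and "t" (3): a world point X has camera coordinates R X + t. Camera axes: x right, y down, z forward; pixel columns grow to the right and rows downward; lengths in mm; the calibration is good to about 2 mm. A picture is of the moment at which its call begins: read the wrist's pose just before it. calibration takes no time and is no camera call; for the wrist camera it gives the pose at the moment of the call.
- workorder.finish_job(): hands the job in; it is judged then, once.
The state is a dict: "t": time; "q": joint angles; "dq": joint speeds; "effort": joint torques, N m; "eef_pos": TCP position; "tool_rot": TCP orientation; "contact_force": force on the tool from outside, world axes, zero at the start; "ft_torque": the same for the moment, N m; "grip_width": finger opening in mm; "grip_force": force on a finger pad.
Only numpy, scipy, OpenCV 4.12 (cv2) and the standard library are available. Lean on these libraries where they do the work, as an engineer would, in place of code of your own. Each camera call takes 0.05 s, during which the arm holds its last target. There are 200 camera calls.

## Working session

There is one attempt and no reset: what is moved stays moved. The work goes in short steps, Python scripts to look and compute and a tool call to move; the robot and the scene stay as the last step left them, time stands still between calls to the robot, and variables do not carry over. Pictures are saved under pics/ and viewed, at most 10 in all, crops included, and the job is handed in when it is done.

Besides the shell and the picture viewer there is one more tool, called after "Emit:" in YAML: its name, and indented under it one key for each argument. servo_tool: Moves the arm, as the interface text tells. Its arguments: {"type":"object","properties":{"targets":{"type":"array","items":{"type":"array","items":{"type":"number","minimum":-1,"maximum":1}}},"grip_force":{"type":"number"}},"required":["targets"]}

```bash
mkdir -p pics
cat > h.py <<'E'
import numpy as np, cv2
from workcell import ctrl, capture, calibration, workorder
def K(c):
    f=210/np.tan(np.radians(c['vfov'])/2); return np.array([[f,0,c['cx']],[0,f,c['cy']],[0,0,1]])
def cloud(d,c):
    v,u=np.mgrid[0:420,0:560].astype(np.float32)
    p=cv2.undistortPoints(np.stack([u.ravel(),v.ravel()],1)[:,None],K(c),np.array(c['distortion']))[:,0]
    z=d.ravel(); P=np.c_[p*z[:,None],z]
    W=(P-np.array(c['t']))@np.array(c['R']); W[z==0]=np.nan
    return W.reshape(420,560,3)
def snap(n,f):
    c=calibration(n); im,d=capture(n); cv2.imwrite('pics/%s.png'%f,im[:,:,::-1]); np.savez('pics/%s.npz'%f,W=cloud(d,c),im=im)
    return im,cloud(d,c)
E
python3 - <<'E'
from h import *
for n in('scene','top'):
    im,W=snap(n,n+'1')
s=ctrl.observe();print(s['t'],s['eef_pos'],s['tool_rot'],s['contact_force'])
a=cv2.imread('pics/scene1.png');b=cv2.imread('pics/top1.png')
E
```

```text
0.1 [260.0193952  595.18065161 221.57942138] [[-9.16405787e-01  4.00250016e-01 -5.98107804e-04]
 [ 4.00250448e-01  9.16404323e-01 -1.64206472e-03]
 [-1.09127853e-04 -1.74419053e-03 -9.99998473e-01]] [-0.65003891 -1.10207784  0.46317971]
```

View pics/scene1.png

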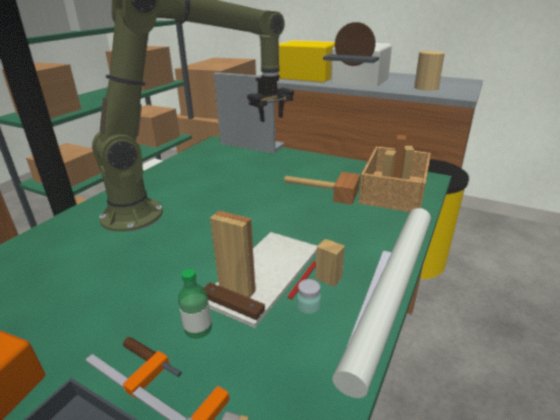

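View pics/top1.png

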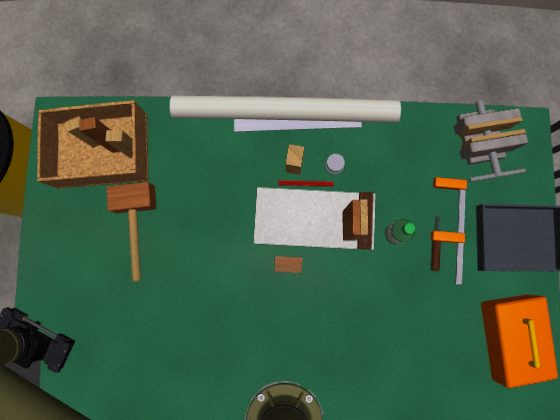

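The top view shows the board at about (255-375, 188-250), with the stop at its right end (x≈366). The blank's top is at about (360,218), the base is at the bottom, and the open end points left (world +y). Next I'll measure these from the depth.

Run:
```python
from h import *
D=np.load('pics/top1.npz');W=D['W'];im=D['im'].astype(int)
for u,v in((300,218),(369,200),(369,240),(364,218),(356,218),(351,218),(200,300),(403,230),(294,157),(335,162),(288,264)): print(u,v,W[v,u].round(1))
z=W[:,:,2]
S=np.load('pics/scene1.npz');Ws=S['W'];ims=S['im'].astype(int)
def rect(m,W,name):
    P=W[m][:,:2].astype(np.float32); r=cv2.minAreaRect(P); print(name,len(P),r,np.nanmedian(W[m][:,2])); print(cv2.boxPoints(r).round(1).tolist())
reg=np.zeros(z.shape,bool);reg[180:255,248:382]=1
w=reg&(z>5)&(z<25)&(im.min(2)>120); w=cv2.erode(w.astype(np.uint8),np.ones((2,2)))>0
rect(w,W,'base')
rect(reg&(z>27)&(z<48),W,'stop')
rect(reg&(z>200),W,'blanktop')
q=Ws.reshape(-1,3); 
reg=np.zeros(z.shape,bool);reg[200:305,205:262]=1
rect(reg&(Ws[:,:,2]>222),Ws,'blanktop scene')
# faces in scene: fit plane via stop side
for zz in(60,100,140,180):
    m=reg&(abs(Ws[:,:,2]-zz)<8); rect(m,Ws,'slice%d'%zz)
reg[:]=0;reg[230:325,200:320]=1
rect(reg&(abs(Ws[:,:,2]-37)<2.5),Ws,'stop scene')
```

```text
300 218 [596.8 -35.9  10.8]
369 200 [ 652.4 -240.1   37.9]
369 240 [ 533.4 -241.    32.8]
364 218 [ 574.4 -192.6  233.9]
356 218 [ 574.3 -172.7  231.4]
351 218 [ 576.3 -162.7  211.7]
200 300 [343.4 259.2  -6.7]
403 230 [ 553.1 -310.4  161.2]
294 157 [761.1 -13.2 104.9]
335 162 [ 759.7 -134.9   63. ]
288 264 [457.8  -3.   27.6]
base 4904 ((595.603271484375, -81.716796875), (357.0865173339844, 167.42776489257812), 88.19629669189453) 14.261353344513147
[[506.29998779296875, -257.5], [673.7000122070312, -262.79998779296875], [684.9000244140625, 94.0999984741211], [517.5999755859375, 99.4000015258789]]
stop 474 ((593.6746826171875, -205.92840576171875), (90.1548080444336, 169.38392639160156), 88.07718658447266) 36.264512866736304
[[507.5, -248.10000610351562], [676.7999877929688, -253.8000030517578], [679.7999877929688, -163.6999969482422], [510.5, -158.0]]
blanktop 612 ((575.68994140625, -181.93267822265625), (89.63545227050781, 39.654869079589844), 1.0717110633850098) 233.96101572093292
[[530.5, -162.89999389648438], [531.2999877929688, -202.60000610351562], [620.9000244140625, -200.899
[... 1066 characters left out ...]
[533.0999755859375, -164.1999969482422], [534.4000244140625, -201.6999969482422], [625.2999877929688, -198.6999969482422], [624.0999755859375, -161.1999969482422]]
slice180 221 ((586.1212158203125, -196.3753204345703), (96.40596771240234, 37.8367805480957), 23.93973159790039) 180.37081580613275
[[534.4000244140625, -198.60000610351562], [549.7000122070312, -233.1999969482422], [637.9000244140625, -194.10000610351562], [622.5, -159.5]]
stop scene 818 ((667.283203125, -178.36343383789062), (308.7533874511719, 148.56219482421875), 38.0350456237793) 37.785803147178925
[[499.8999938964844, -215.0], [591.5, -332.0], [834.5999755859375, -141.8000030517578], [743.0999755859375, -24.700000762939453]]
```

Emit:
servo_tool:
  targets:
    - [0.2, 0, 0, 0.08, 0, 0, 0]
    - [0.2, 0, 0, 0.16, 0, 0, 0.05]
    - [0.2, 0, 0, 0.22, 0, 0, 0.1]
    - [0.2, 0.04, -0.1, 0.22, 0, 0, 0.14]
    - [0.2, 0.08, -0.2, 0.22, 0, 0, 0.14]
    - [0.2, 0.12, -0.3, 0.22, 0, 0, 0.14]
    - [0.2, 0.16, -0.4, 0.22, 0, 0, 0.14]
    - [0.2, 0.2, -0.5, 0.22, 0, 0, 0.14]
    - [0.2, 0.24, -0.6, 0.22, 0, 0, 0.14]
    - [0.2, 0.28, -0.7, 0.22, 0, 0, 0.14]
    - [0.2, 0.32, -0.8, 0.22, 0, 0, 0.14]
    - [0.2, 0.36, -0.9, 0.22, 0, 0, 0.14]

```text
t: 1.6
eef_pos: [440.4, 143.9, 332.3]
tool_rot: [[-1.0, -0.028, -0.0], [-0.028, 1.0, 0.0], [0.0, 0.0, -1.0]]
contact_force: [0.5, 0.1, -0.9]
grip_width: 52.2
grip_force: 0.0
```

Emit:
servo_tool:
  targets:
    - [0.2, 0.04, -0.09, 0, 0, 0, 0]
    - [0.2, 0.08, -0.19, 0, 0, 0, 0]
    - [0.2, 0.12, -0.29, 0, 0, 0, 0]
    - [0.2, 0.16, -0.39, 0, 0, 0, 0]
    - [0.2, 0.2, -0.48, 0, 0, 0, 0]
    - [0.2, 0.24, -0.56, 0, 0, 0, 0]
    - [0.2, 0.265, -0.62, 0, 0, 0, 0]
    - [0.2, 0.275, -0.655, 0, 0, 0, 0]
    - [0.2, 0.275, -0.655, 0, 0, 0, 0]
    - [0.2, 0.275, -0.655, 0, 0, 0, 0]

```text
t: 2.85
eef_pos: [577.6, -180.6, 332.3]
tool_rot: [[-1.0, -0.029, -0.001], [-0.029, 1.0, 0.001], [0.0, 0.001, -1.0]]
contact_force: [1.2, -0.2, 0.1]
grip_width: 52.5
grip_force: 0.0
```

Run:
```python
from h import *
s=ctrl.observe();print(s['eef_pos'],s['q'],s['contact_force'])
im,W=snap('wrist','w1')
z=W[:,:,2];m=(z>222)&(z<245)
P=W[m][:,:2].astype(np.float32);print(len(P),np.median(z[m]),cv2.boxPoints(cv2.minAreaRect(P)).round(1).tolist(),cv2.minAreaRect(P))
```

```text
[ 577.61280761 -180.64942718  332.30493285] [-0.28088157  0.22111514  0.65862166  1.40732936 -0.13542137  1.55929917
  1.9674591 ] [ 1.161706   -0.16824093  0.11938885]
4478 235.34943022316696 [[532.4000244140625, -162.0], [533.5, -200.1999969482422], [623.5, -197.60000610351562], [622.4000244140625, -159.5]] ((577.9623413085938, -179.8336181640625), (90.05459594726562, 38.17656707763672), 1.6444164514541626)
```

View pics/w1.png

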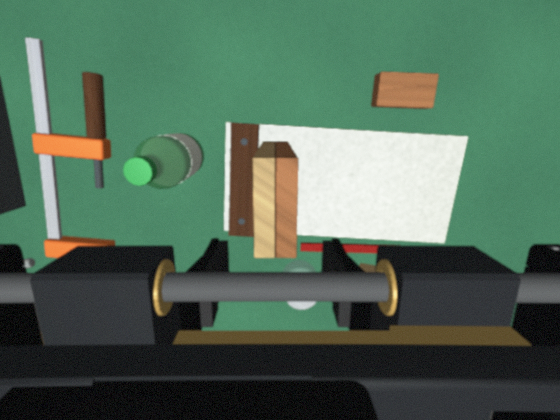

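The wrist view shows the blank's top end at (275,205), midway between the fingers at about 205 and 345. The measured yaw matches the tool. I'll lower the tool around the top.

Emit:
servo_tool:
  targets:
    - [0.2, 0, 0.002, -0.04, 0, 0, 0]
    - [0.2, 0, 0.002, -0.09, 0, 0, 0]
    - [0.2, 0, 0.002, -0.14, 0, 0, 0]
    - [0.2, 0, 0.002, -0.18, 0, 0, 0]
    - [0.2, 0, 0.002, -0.22, 0, 0, 0]
    - [0.2, 0, 0.002, -0.25, 0, 0, 0]
    - [0.2, 0, 0.002, -0.26, 0, 0, 0]
    - [0.2, 0, 0.002, -0.26, 0, 0, 0]

```text
t: 3.9
eef_pos: [577.8, -180.6, 202.8]
tool_rot: [[-1.0, -0.028, 0.0], [-0.028, 1.0, 0.0], [-0.0, 0.0, -1.0]]
contact_force: [-0.4, 0.4, -0.4]
grip_width: 52.0
grip_force: 0.0
```

```bash
cat > arc.py <<'E'
import numpy as np
# TCP at u,v about toe (y=-161,z=15), tool tilt a deg; shifts in 1/500 from (y0,z0), a0
def arc(y0,z0,a0,seq):
    for a,u,v in seq:
        t=np.radians(a); y=-161+u*np.cos(t)+v*np.sin(t); z=15+v*np.cos(t)-u*np.sin(t)
        print(a,u,round((y-y0)/500,4),round((z-z0)/500,4),'rx',round(-(a-a0)/180,4))
E
python3 - <<'E'
from arc import *
from workcell import ctrl
s=ctrl.observe();print(s['eef_pos'],s['q'],s['contact_force'])
arc(-180.6,202.6,0,[(0,-16,187.6),(0,-13,187.6)]+[(a,-12,187.6) for a in range(1,21)])
E
```

```text
[ 577.79905718 -180.57261119  202.76643417] [-0.27710507  0.26667612  0.64323965  1.61709374 -0.16439867  1.31253505
  1.99052303] [-0.41599867  0.38694776 -0.36940726]
0 -16 0.0072 0.0 rx 0.0
0 -13 0.0132 0.0 rx 0.0
1 -12 0.0218 0.0004 rx -0.0056
2 -12 0.0283 0.0006 rx -0.0111
3 -12 0.0349 0.0007 rx -0.0167
4 -12 0.0414 0.0008 rx -0.0222
5 -12 0.048 0.0007 rx -0.0278
6 -12 0.0546 0.0005 rx -0.0333
7 -12 0.0611 0.0001 rx -0.0389
8 -12 0.0677 -0.0003 rx -0.0444
9 -12 0.0742 -0.0009 rx -0.05
10 -12 0.0807 -0.0015 rx -0.0556
11 -12 0.0872 -0.0023 rx -0.0611
12 -12 0.0937 -0.0032 rx -0.0667
13 -12 0.1002 -0.0042 rx -0.0722
14 -12 0.1067 -0.0053 rx -0.0778
15 -12 0.1131 -0.0066 rx -0.0833
16 -12 0.1195 -0.0079 rx -0.0889
17 -12 0.1259 -0.0094 rx -0.0944
18 -12 0.1323 -0.0109 rx -0.1
19 -12 0.1387 -0.0126 rx -0.1056
20 -12 0.145 -0.0144 rx -0.1111
```

Emit:
servo_tool:
  targets:
    - [0.2, 0, 0.007, 0, 0, 0, 0]
    - [0.2, 0, 0.013, 0, 0, 0, 0]
    - [0.2, 0, 0.022, 0, -0.006, 0, 0]
    - [0.2, -0.001, 0.028, 0.001, -0.011, 0, 0]
    - [0.2, -0.001, 0.035, 0.001, -0.017, 0, 0]
    - [0.2, -0.001, 0.041, 0.001, -0.022, 0, 0]
    - [0.2, -0.001, 0.048, 0.001, -0.028, 0, 0]
    - [0.2, -0.002, 0.055, 0, -0.033, 0, 0]
    - [0.2, -0.002, 0.061, 0, -0.039, 0, 0]
    - [0.2, -0.002, 0.068, 0, -0.044, 0, 0]
    - [0.2, -0.002, 0.074, -0.001, -0.05, 0, 0]
    - [0.2, -0.002, 0.081, -0.001, -0.056, 0, 0]

```text
t: 5.4
eef_pos: [576.7, -140.1, 202.0]
tool_rot: [[-1.0, -0.028, -0.0], [-0.028, 0.984, -0.176], [0.005, -0.176, -0.984]]
contact_force: [-0.1, -0.6, -0.1]
grip_width: 52.0
grip_force: 0.0
```

Run:
```python
from arc import *
from h import *
s=ctrl.observe();print(s['eef_pos'],s['q'],s['contact_force'],s['dq'].__class__)
im,W=snap('scene','s2'); cv2.imwrite('pics/s2c.png',cv2.resize(im[170:330,160:350,::-1],None,fx=3,fy=3))
arc(-140.1,202.1,10,[(a,-12,187.6) for a in range(11,23)])
```

```text
[ 576.66602472 -140.11374852  202.02071201] [-0.45551343  0.21051566  0.62118057  1.68413132  0.0557508   1.25866109
  1.73584242] [-0.14958329 -0.6294644  -0.08929441] <class 'numpy.ndarray'>
11 -12 0.0062 -0.0013 rx -0.0056
12 -12 0.0127 -0.0022 rx -0.0111
13 -12 0.0192 -0.0032 rx -0.0167
14 -12 0.0257 -0.0043 rx -0.0222
15 -12 0.0321 -0.0056 rx -0.0278
16 -12 0.0385 -0.0069 rx -0.0333
17 -12 0.0449 -0.0084 rx -0.0389
18 -12 0.0513 -0.0099 rx -0.0444
19 -12 0.0577 -0.0116 rx -0.05
20 -12 0.064 -0.0134 rx -0.0556
21 -12 0.0703 -0.0153 rx -0.0611
22 -12 0.0765 -0.0173 rx -0.0667
```

View pics/s2c.png

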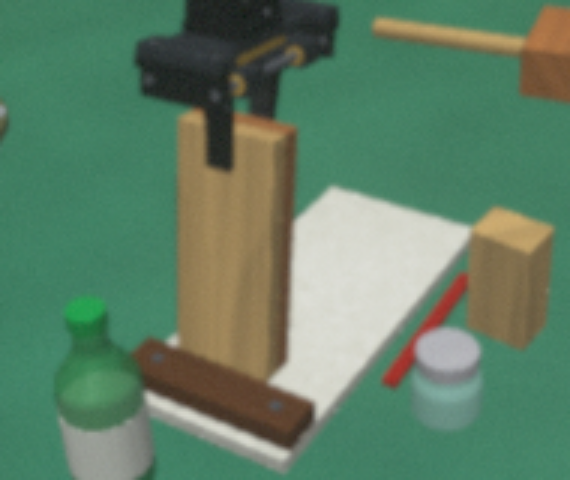

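The crop shows the blank leaning with the fingers straddling its top. The stop-side finger tip is at about (222,165) and the foot is near (270,380). The tipping is working, so I'll continue.

Emit:
servo_tool:
  targets:
    - [0.2, 0, 0.006, -0.001, -0.006, 0, 0]
    - [0.2, 0, 0.013, -0.002, -0.011, 0, 0]
    - [0.2, 0, 0.019, -0.003, -0.017, 0, 0]
    - [0.2, -0.001, 0.026, -0.004, -0.022, 0, 0]
    - [0.2, -0.001, 0.032, -0.006, -0.028, 0, 0]
    - [0.2, -0.001, 0.038, -0.007, -0.033, 0, 0]
    - [0.2, -0.001, 0.045, -0.008, -0.039, 0, 0]
    - [0.2, -0.001, 0.051, -0.01, -0.044, 0, 0]
    - [0.2, -0.002, 0.058, -0.012, -0.05, 0, 0]
    - [0.2, -0.002, 0.064, -0.013, -0.056, 0, 0]
    - [0.2, -0.002, 0.07, -0.015, -0.061, 0, 0]
    - [0.2, -0.002, 0.076, -0.017, -0.067, 0, 0]

```text
t: 6.95
eef_pos: [575.7, -102.1, 193.6]
tool_rot: [[-1.0, -0.028, 0.0], [-0.026, 0.926, -0.378], [0.01, -0.378, -0.926]]
contact_force: [0.7, 0.0, 0.0]
grip_width: 52.0
grip_force: 0.3
```

Run:
```python
from arc import *
from h import *
s=ctrl.observe();print(s['eef_pos'],s['q'],s['contact_force'])
im,W=snap('scene','s3'); cv2.imwrite('pics/s3c.png',cv2.resize(im[170:330,160:350,::-1],None,fx=3,fy=3))
arc(-102.1,193.6,22,[(a,-12,187.6) for a in range(24,48,2)])
```

```text
[ 575.74419104 -102.14840663  193.60999246] [-0.62221417  0.21967082  0.58740156  1.73253115  0.28014587  1.25506089
  1.46229625] [0.71015059 0.02765137 0.02478975]
24 -12 0.0129 -0.0047 rx -0.0111
26 -12 0.0251 -0.0095 rx -0.0222
28 -12 0.0372 -0.0147 rx -0.0333
30 -12 0.049 -0.0203 rx -0.0444
32 -12 0.0607 -0.0263 rx -0.0556
34 -12 0.0721 -0.0327 rx -0.0667
36 -12 0.0833 -0.0395 rx -0.0778
38 -12 0.0943 -0.0468 rx -0.0889
40 -12 0.105 -0.0544 rx -0.1
42 -12 0.1154 -0.0623 rx -0.1111
44 -12 0.1256 -0.0706 rx -0.1222
46 -12 0.1354 -0.0793 rx -0.1333
```

View pics/s3c.png

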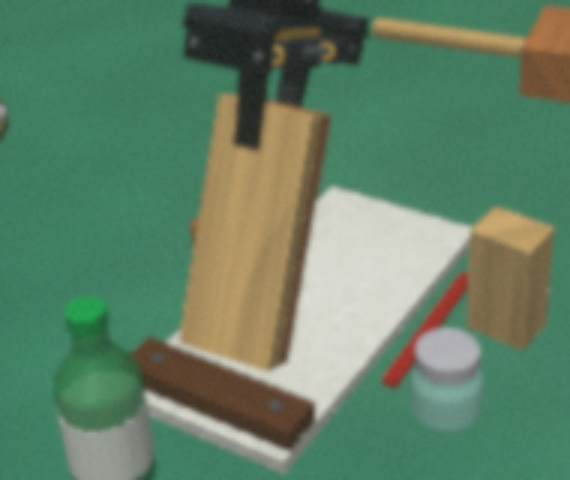

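The blank now leans at about 25°, with the finger tip at (247,145) and the foot still in place. I'll go on lowering.

Emit:
servo_tool:
  targets:
    - [0.2, 0, 0.013, -0.005, -0.011, 0, 0]
    - [0.2, -0.001, 0.025, -0.01, -0.022, 0, 0]
    - [0.2, -0.001, 0.037, -0.015, -0.033, 0, 0]
    - [0.2, -0.001, 0.049, -0.02, -0.044, 0, 0]
    - [0.2, -0.002, 0.061, -0.026, -0.056, 0, 0]
    - [0.2, -0.002, 0.072, -0.033, -0.067, 0, 0]
    - [0.2, -0.002, 0.083, -0.04, -0.078, 0, 0]
    - [0.2, -0.003, 0.094, -0.047, -0.089, 0, 0]
    - [0.2, -0.003, 0.105, -0.054, -0.1, 0, 0]
    - [0.2, -0.003, 0.115, -0.062, -0.111, 0, 0]
    - [0.2, -0.003, 0.126, -0.071, -0.122, 0, 0]
    - [0.2, -0.003, 0.135, -0.079, -0.133, 0, 0]

```text
t: 8.5
eef_pos: [574.2, -34.4, 153.6]
tool_rot: [[-1.0, -0.028, 0.0], [-0.02, 0.692, -0.722], [0.02, -0.722, -0.692]]
contact_force: [-0.5, 1.7, -0.8]
grip_width: 52.3
grip_force: 0.7
```

Run:
```python
from arc import *
from h import *
s=ctrl.observe();print(s['eef_pos'],s['q'],s['contact_force'])
im,W=snap('scene','s4'); cv2.imwrite('pics/s4c.png',cv2.resize(im[170:330,160:350,::-1],None,fx=3,fy=3))
```

```text
[574.1587311  -34.40274748 153.64547239] [-0.86384398  0.44452122  0.54279425  1.74319141  0.54248115  1.34964647
  1.05285966] [-0.47653102  1.74703198 -0.78817586]
```

View pics/s4c.png

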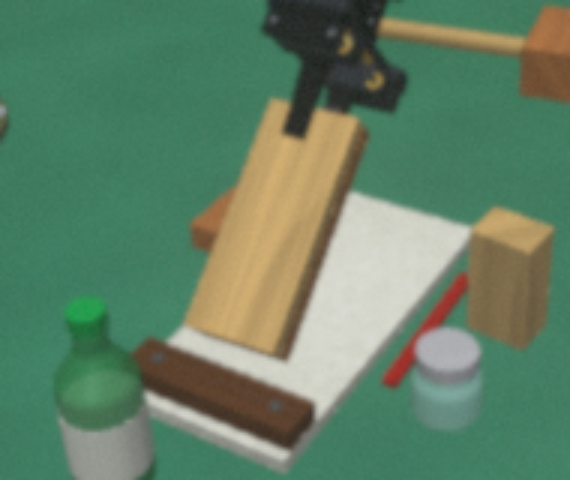

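The blank is at about 50°, resting on the far-side finger, and the foot has not slid. I'll open the fingers gradually while holding position and work out the final lowering at constant tool tilt.

Emit:
servo_tool:
  targets:
    - [0.28, 0, 0, 0, 0, 0, 0]
    - [0.36, 0, 0, 0, 0, 0, 0]
    - [0.44, 0, 0, 0, 0, 0, 0]
    - [0.52, 0, 0, 0, 0, 0, 0]
    - [0.6, 0, 0, 0, 0, 0, 0]
    - [0.68, 0, 0, 0, 0, 0, 0]
    - [0.76, 0, 0, 0, 0, 0, 0]
    - [0.84, 0, 0, 0, 0, 0, 0]
    - [0.92, 0, 0, 0, 0, 0, 0]
    - [1, 0, 0, 0, 0, 0, 0]
    - [1, 0, 0, 0, 0, 0, 0]
    - [1, 0, 0, 0, 0, 0, 0]

```text
t: 10.05
eef_pos: [574.2, -34.9, 154.1]
tool_rot: [[-1.0, -0.028, -0.0], [-0.019, 0.693, -0.72], [0.02, -0.72, -0.694]]
contact_force: [0.8, 0.0, -1.8]
grip_width: 86.7
grip_force: 0.7
```

Run:
```python
from h import *
s=ctrl.observe();p=s['eef_pos'];R=s['tool_rot'];print(p,s['contact_force'],s['grip_width'])
im,W=snap('scene','s5'); cv2.imwrite('pics/s5c.png',cv2.resize(im[170:330,160:350,::-1],None,fx=3,fy=3))
im,W=snap('top','t5')
# top edge of blank: farthest +y points near x=575 on the blank
m=(abs(W[:,:,0]-545)<12)&(W[:,:,1]>-220)&(W[:,:,1]<60)&(W[:,:,2]>25)
P=W[m];i=np.argsort(P[:,1]);print(P[i][::max(1,len(i)//12)].round(0).tolist())
yh=np.array([R[1,1],R[2,1]]);zh=np.array([R[1,2],R[2,2]])
y0,z0=p[1:]
for k in range(1,13):
    th=np.radians(54.3+k*(84.2-54.3)/12); S=30.5+(12-30.5)*k/12
    E=np.array([-161+220*np.sin(th),15+220*np.cos(th)]); T=E+S*zh-43.5*yh
    print(round(np.degrees(th),1),round(S,1),((T-[y0,z0])/500).round(4), 'outer tip z',round((T+58.5*yh)[1],1))
```

```text
[574.17557844 -34.87157074 154.08608449] [ 0.83902139  0.00571684 -1.75499346] 86.69743900404575
[[551.0, -220.0, 35.0], [545.0, -169.0, 57.0], [554.0, -138.0, 75.0], [540.0, -110.0, 102.0], [538.0, -82.0, 117.0], [538.0, -56.0, 141.0], [552.0, -35.0, 273.0], [540.0, -21.0, 295.0], [538.0, -7.0, 170.0], [540.0, 8.0, 231.0], [556.0, 27.0, 285.0], [545.0, 46.0, 299.0], [542.0, 60.0, 299.0]]
56.8 29.0 [ 0.0138 -0.0147] outer tip z 104.6
59.3 27.4 [ 0.0262 -0.0288] outer tip z 97.6
61.8 25.9 [ 0.0378 -0.0433] outer tip z 90.3
64.3 24.3 [ 0.0487 -0.0582] outer tip z 82.8
66.8 22.8 [ 0.0589 -0.0735] outer tip z 75.2
69.2 21.2 [ 0.0683 -0.0891] outer tip z 67.4
71.7 19.7 [ 0.0769 -0.105 ] outer tip z 59.5
74.2 18.2 [ 0.0847 -0.1212] outer tip z 51.4
76.7 16.6 [ 0.0917 -0.1376] outer tip z 43.2
79.2 15.1 [ 0.0979 -0.1541] outer tip z 34.9
81.7 13.5 [ 0.1033 -0.1709] outer tip z 26.5
84.2 12.0 [ 0.1079 -0.1877] outer tip z 18.1
```

View pics/s5c.png

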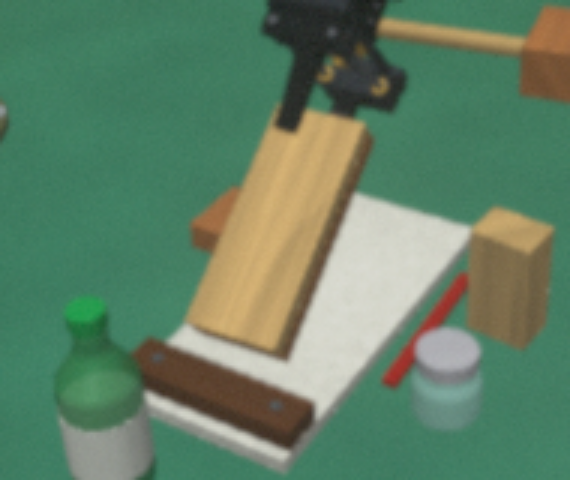

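The blank is at about 54° and still supported. I'll run the remaining lowering arc.

Emit:
servo_tool:
  targets:
    - [1, 0, 0.014, -0.015, 0, 0, 0]
    - [1, 0, 0.026, -0.029, 0, 0, 0]
    - [1, 0, 0.038, -0.043, 0, 0, 0]
    - [1, 0, 0.049, -0.058, 0, 0, 0]
    - [1, 0, 0.059, -0.073, 0, 0, 0]
    - [1, 0, 0.068, -0.089, 0, 0, 0]
    - [1, 0, 0.077, -0.105, 0, 0, 0]
    - [1, 0, 0.085, -0.121, 0, 0, 0]
    - [1, 0, 0.092, -0.138, 0, 0, 0]
    - [1, 0, 0.098, -0.154, 0, 0, 0]
    - [1, 0, 0.103, -0.171, 0, 0, 0]
    - [1, 0, 0.107, -0.186, 0, 0, 0]

```text
t: 11.65
eef_pos: [574.2, 18.8, 60.5]
tool_rot: [[-1.0, -0.028, 0.0], [-0.02, 0.693, -0.72], [0.02, -0.72, -0.694]]
contact_force: [-0.4, 0.3, -2.3]
grip_width: 87.1
grip_force: 0.9
```

Run:
```python
from h import *
s=ctrl.observe();p=s['eef_pos'];R=s['tool_rot'];print(p,s['contact_force'],s['grip_width'])
im,W=snap('scene','s6'); cv2.imwrite('pics/s6c.png',cv2.resize(im[170:330,160:350,::-1],None,fx=3,fy=3))
im,W=snap('top','t6')
for x in(545,605):
    m=(abs(W[:,:,0]-x)<8)&(W[:,:,1]>-220)&(W[:,:,1]<70)&(W[:,:,2]>25)&(W[:,:,2]<95)
    P=W[m];i=np.argsort(P[:,1]);print(P[i][::max(1,len(i)//12)].round(0).tolist())
```

```text
[574.17319366  18.82885782  60.4763538 ] [-0.43067201  0.25682538 -2.25018048] 87.06999974426358
[[542.0, -220.0, 35.0], [551.0, -164.0, 52.0], [550.0, -146.0, 58.0], [538.0, -129.0, 58.0], [552.0, -111.0, 55.0], [551.0, -96.0, 66.0], [548.0, -79.0, 62.0], [545.0, -59.0, 63.0], [544.0, -41.0, 66.0], [553.0, -27.0, 65.0], [543.0, -10.0, 66.0], [552.0, 5.0, 67.0], [538.0, 50.0, 74.0]]
[[610.0, -220.0, 33.0], [604.0, -161.0, 50.0], [598.0, -146.0, 52.0], [605.0, -131.0, 57.0], [611.0, -114.0, 55.0], [613.0, -98.0, 61.0], [610.0, -81.0, 59.0], [609.0, -66.0, 62.0], [606.0, -52.0, 62.0], [599.0, -35.0, 67.0], [607.0, -20.0, 69.0], [613.0, -5.0, 69.0]]
```

View pics/s6c.png

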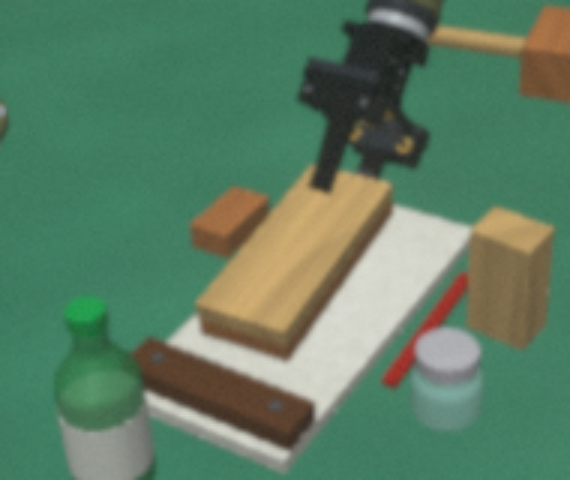

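The blank is about 5° short of flat, held on the lower finger. I'll draw the finger out slowly along +y.

Emit:
servo_tool:
  targets:
    - [1, 0, 0.003, 0, 0, 0, 0]
    - [1, 0, 0.006, 0, 0, 0, 0]
    - [1, 0, 0.009, 0, 0, 0, 0]
    - [1, 0, 0.012, 0, 0, 0, 0]
    - [1, 0, 0.015, 0, 0, 0, 0]
    - [1, 0, 0.018, 0, 0, 0, 0]
    - [1, 0, 0.021, 0, 0, 0, 0]
    - [1, 0, 0.024, 0, 0, 0, 0]
    - [1, 0, 0.03, 0, 0, 0, 0]
    - [1, 0, 0.04, 0.002, 0, 0, 0]
    - [1, 0, 0.06, 0.01, 0, 0, 0]
    - [1, 0, 0.08, 0.02, 0, 0, 0]

```text
t: 13.25
eef_pos: [574.3, 59.7, 71.4]
tool_rot: [[-1.0, -0.028, 0.0], [-0.02, 0.694, -0.72], [0.02, -0.72, -0.694]]
contact_force: [-0.6, 0.0, -0.8]
grip_width: 87.2
grip_force: 0.0
```

Run:
```python
from h import *
s=ctrl.observe();p=s['eef_pos'];print(p,s['contact_force'],s['q'])
im,W=snap('top','t7')
for x in(545,605):
    m=(abs(W[:,:,0]-x)<8)&(W[:,:,1]>-220)&(W[:,:,1]<80)&(W[:,:,2]>25)&(W[:,:,2]<95)
    P=W[m];i=np.argsort(P[:,1]);print(P[i][::max(1,len(i)//8)].round(0).tolist())
```

```text
[574.25757289  59.71901608  71.35922406] [-0.59767887  0.04561735 -0.79968329] [-0.91349514  0.61837304  0.46841973  1.67242882  0.44765369  1.33504972
  0.9280216 ]
[[539.0, -220.0, 34.0], [539.0, -147.0, 55.0], [550.0, -115.0, 44.0], [537.0, -88.0, 53.0], [546.0, -62.0, 52.0], [551.0, -33.0, 54.0], [544.0, -1.0, 54.0], [552.0, 25.0, 55.0], [549.0, 52.0, 51.0]]
[[598.0, -220.0, 33.0], [609.0, -146.0, 52.0], [609.0, -120.0, 51.0], [611.0, -90.0, 52.0], [599.0, -58.0, 49.0], [598.0, -32.0, 50.0], [609.0, -8.0, 53.0], [605.0, 21.0, 52.0], [601.0, 53.0, 55.0]]
```

The blank lies flat, with its top at about 53 mm everywhere. Now I'll back off, set the tool upright, and turn it so both fingers can push the far end.

Emit:
servo_tool:
  targets:
    - [1, 0, 0.04, 0.06, 0, 0, 0]
    - [1, 0, 0.08, 0.12, 0, 0, 0]
    - [1, 0, 0.1, 0.18, 0.05, 0, 0]
    - [0.6, 0, 0.1, 0.24, 0.1, 0, 0]
    - [0.4, 0, 0.1, 0.26, 0.15, 0, 0]
    - [0.3, 0, 0.1, 0.26, 0.2, 0, 0]
    - [0.2, 0, 0.1, 0.26, 0.257, 0, 0]
    - [0.2, 0, 0.1, 0.26, 0.257, 0, 0]

```text
t: 14.3
eef_pos: [575.0, 102.9, 202.7]
tool_rot: [[-1.0, -0.019, 0.002], [-0.019, 1.0, 0.003], [-0.002, 0.003, -1.0]]
contact_force: [-0.4, -0.1, -0.3]
grip_width: 53.3
grip_force: 0.0
```

Emit:
servo_tool:
  targets:
    - [0.2, 0, 0, 0, 0, 0, -0.055]
    - [0.2, 0, 0, 0, 0, 0, -0.11]
    - [0.2, 0, 0, 0, 0, 0, -0.165]
    - [0.2, 0, 0, 0, 0, 0, -0.22]
    - [0.2, 0, 0, 0, 0, 0, -0.275]
    - [0.2, 0, 0, 0, 0, 0, -0.33]
    - [0.2, 0, 0, 0, 0, 0, -0.385]
    - [0.2, 0, 0, 0, 0, 0, -0.44]
    - [0.2, 0, 0, 0, 0, 0, -0.495]
    - [0.2, 0, 0, 0, 0, 0, -0.519]
    - [0.2, 0, 0, 0, 0, 0, -0.519]

```text
t: 15.68
eef_pos: [573.8, 110.4, 200.7]
tool_rot: [[0.028, 1.0, 0.002], [1.0, -0.028, -0.002], [-0.002, 0.002, -1.0]]
contact_force: [0.3, -0.0, 0.6]
grip_width: 52.5
grip_force: 0.0
```

```bash
cat > m.py <<'E'
from h import *
import sys
s=ctrl.observe();print(s['t'],s['eef_pos'],s['tool_rot'].round(3).tolist(),s['contact_force'],s['q'][6])
im,W=snap(sys.argv[1],sys.argv[2])
x,y,z=W[:,:,0],W[:,:,1],W[:,:,2]; im=im.astype(int)
def rect(m,n):
    m=cv2.morphologyEx(m.astype(np.uint8),cv2.MORPH_OPEN,np.ones((3,3)))>0
    nl,l,st,_=cv2.connectedComponentsWithStats(m.astype(np.uint8)); k=1+np.argmax(st[1:,4]); m=l==k
    r=cv2.minAreaRect(W[m][:,:2].astype(np.float32)); print(n,m.sum(),np.median(z[m]).round(1),r); print(cv2.boxPoints(r).round(1).tolist())
a=(x>480)&(x<700)&(y>-290)&(y<130)
rect(a&(z>47)&(z<62),'blank'); rect(a&(z>30)&(z<44)&(y<-195)&(y>-262),'stop')
rect(a&(z>5)&(z<25)&(im.min(2)>120),'base')
E
python3 m.py wrist w8; python3 m.py top t8
```

```text
15.675 [573.78083174 110.39218671 200.67248588] [[0.028, 1.0, 0.002], [1.0, -0.028, -0.002], [-0.002, 0.002, -1.0]] [ 0.25434101 -0.01672967  0.63939582] -0.1566998869155828
blank 2565 53.5 ((571.41357421875, 42.268775939941406), (89.93716430664062, 36.233360290527344), 0.15063397586345673)
[[526.4000244140625, 60.29999923706055], [526.5, 24.0], [616.4000244140625, 24.299999237060547], [616.2999877929688, 60.5]]
15.725 [573.86183128 110.12816137 200.75595567] [[0.028, 1.0, 0.002], [1.0, -0.028, -0.002], [-0.002, 0.002, -1.0]] [-0.41892794  0.34689064  0.91065996] -0.15577377799073086
blank 2233 52.4 ((572.1130981445312, -53.29981994628906), (89.07733917236328, 217.530029296875), 1.3331228494644165)
[[525.0999755859375, 54.400001525878906], [530.0999755859375, -163.10000610351562], [619.2000122070312, -161.0], [614.0999755859375, 56.5]]
stop 756 36.6 ((593.4963989257812, -230.17982482910156), (41.18455123901367, 167.76748657226562), 87.90177917480469)
[[508.8999938964844, -247.6999969482422], [676.5999755859375, -253.8000030517578], [678.0999755859375, -212.6999969482422], [510.399993
[... 206 characters left out ...]
000030517578], [687.7000122070312, 93.80000305175781], [517.4000244140625, 99.19999694824219]]Traceback (most recent call last):
  File "m.py", line 11, in <module>
    rect(a&(z>47)&(z<62),'blank'); rect(a&(z>30)&(z<44)&(y<-195)&(y>-262),'stop')
                                   ~~~~^^^^^^^^^^^^^^^^^^^^^^^^^^^^^^^^^^^^^^^^^^
  File "m.py", line 8, in rect
    nl,l,st,_=cv2.connectedComponentsWithStats(m.astype(np.uint8)); k=1+np.argmax(st[1:,4]); m=l==k
                                                                        ~~~~~~~~~^^^^^^^^^^
    return _wrapfunc(a, 'argmax', axis=axis, out=out, **kwds)
    return bound(*args, **kwds)
ValueError: attempt to get argmax of an empty sequence
```

View pics/w8.png

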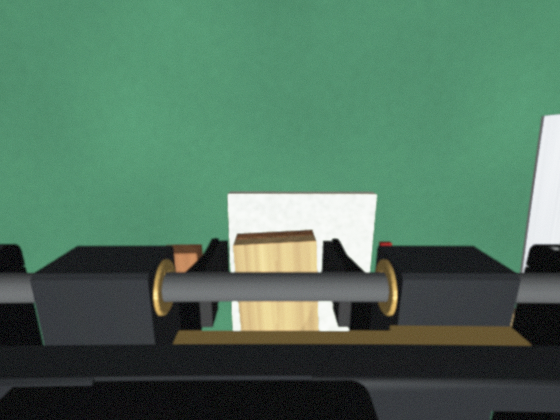

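The wrist view shows the blank's far end at about (235-315, 237), between the fingers. Its end edge is at y≈60 and x runs from 526 to 616. I'll lower the half-open fingers behind that end.

Emit:
servo_tool:
  targets:
    - [0.2, -0.002, 0, -0.06, 0, 0, 0]
    - [0.2, -0.004, 0, -0.14, 0, 0, 0]
    - [0.2, -0.005, 0, -0.22, 0, 0, 0]
    - [0.2, -0.005, 0, -0.29, 0, 0, 0]
    - [0.2, -0.005, 0, -0.34, 0, 0, 0]
    - [0.2, -0.005, 0, -0.355, 0, 0, 0]
    - [0.2, -0.005, 0, -0.355, 0, 0, 0]
    - [0.2, -0.005, -0.02, -0.355, 0, 0, 0]
    - [0.2, -0.005, -0.04, -0.355, 0, 0, 0]
    - [0.2, -0.005, -0.06, -0.355, 0, 0, 0]
    - [0.2, -0.005, -0.07, -0.355, 0, 0, 0]
    - [0.2, -0.005, -0.07, -0.355, 0, 0, 0]

```text
t: 17.27
eef_pos: [571.8, 73.0, 23.7]
tool_rot: [[0.033, 0.999, 0.003], [0.999, -0.033, -0.0], [-0.0, 0.003, -1.0]]
contact_force: [1.2, 0.3, 0.1]
grip_width: 52.3
grip_force: 0.0
```

Emit:
servo_tool:
  targets:
    - [0.2, 0, -0.006, 0, 0, 0, 0]
    - [0.2, 0, -0.012, 0, 0, 0, 0]
    - [0.2, -0.001, -0.02, 0, 0, 0, 0]
    - [0.2, -0.001, -0.028, 0, 0, 0, 0]
    - [0.2, -0.001, -0.036, 0, 0, 0, 0]
    - [0.2, -0.001, -0.044, 0, 0, 0, 0]
    - [0.2, -0.002, -0.052, 0, 0, 0, 0]
    - [0.2, -0.002, -0.06, 0, 0, 0, 0]
    - [0.2, -0.002, -0.068, 0, 0, 0, 0]
    - [0.2, -0.003, -0.076, 0, 0, 0, 0]
    - [0.2, -0.003, -0.084, 0, 0, 0, 0]
    - [0.2, -0.003, -0.09, 0, 0, 0, 0]

```text
t: 18.77
eef_pos: [570.1, 28.4, 23.6]
tool_rot: [[0.032, 0.999, 0.003], [0.999, -0.032, -0.0], [-0.0, 0.003, -1.0]]
contact_force: [0.6, 2.5, -0.1]
grip_width: 51.9
grip_force: 1.1
```

```bash
sed -i 's/^rect(a.*base.*$//' m.py
python3 - <<'E'
import sys;sys.argv=['m','top','t9'];exec(open('m.py').read().split("rect(a&")[0])
rect(a&(z>47)&(z<62)&(y<40),'blank')
m=a&(abs(x-572)<40)&(y<-150)&(z<60)&(z>5)
for x0 in(540,572,604):
    k=m&(abs(x-x0)<3);P=W[k];print(x0,[(int(q[1]),int(q[2])) for q in P[np.argsort(P[:,1])][::3]])
E
```

```text
18.775 [570.06920772  28.38909128  23.5588008 ] [[0.032, 0.999, 0.003], [0.999, -0.032, -0.0], [-0.0, 0.003, -1.0]] [ 0.5686691   2.46506321 -0.13453006] 0.0834779446385645
blank 1919 52.5 ((564.1534423828125, -107.78364562988281), (193.57278442382812, 90.65758514404297), 88.02201843261719)
[[515.5, -202.89999389648438], [606.0999755859375, -206.10000610351562], [612.7999877929688, -12.600000381469727], [522.2000122070312, -9.5]]
540 [(-285, 6), (-253, 13), (-246, 36), (-240, 33), (-235, 45), (-231, 33), (-228, 38), (-222, 34), (-219, 35), (-213, 37), (-208, 28), (-202, 52), (-199, 54), (-193, 49), (-190, 55), (-184, 51), (-181, 52), (-176, 48), (-172, 53), (-167, 48), (-163, 56), (-158, 50), (-155, 50)]
572 [(-259, 14), (-256, 14), (-246, 36), (-240, 36), (-236, 39), (-231, 34), (-228, 38), (-222, 34), (-219, 35), (-213, 35), (-210, 38), (-208, 28), (-199, 52), (-196, 53), (-193, 53), (-190, 52), (-187, 51), (-183, 56), (-181, 53), (-176, 48), (-173, 50), (-170, 51), (-164, 50), (-161, 52), (-155, 50), (-151, 55)]
604 [(-276, 5), (-257, 10), (-249, 35), (-243, 34), (-239, 39), (-234, 38), (-228, 36), (-224, 38), (-222, 37), (-219, 38), (-215, 39), (-210, 39), (-202, 48), (-198, 53), (-193, 52), (-190, 49), (-184, 50), (-178, 54), (-170, 46), (-164, 47), (-160, 51), (-157, 55), (-152, 46)]
```

The blank is now square (88.0°, matching the board), with a few millimetres of gap left. I'll push slowly and watch for the force to rise.

Emit:
servo_tool:
  targets:
    - [0.2, 0, -0.002, 0, 0, 0, 0]
    - [0.2, 0, -0.004, 0, 0, 0, 0]
    - [0.2, 0, -0.006, 0, 0, 0, 0]
    - [0.2, 0, -0.008, 0, 0, 0, 0]
    - [0.2, 0, -0.01, 0, 0, 0, 0]
    - [0.2, 0, -0.012, 0, 0, 0, 0]

```text
t: 19.58
eef_pos: [570.2, 24.0, 23.6]
tool_rot: [[0.031, 1.0, 0.003], [1.0, -0.031, 0.001], [0.002, 0.003, -1.0]]
contact_force: [-0.9, 5.9, -0.8]
grip_width: 52.0
grip_force: 3.0
```

Emit:
servo_tool:
  targets:
    - [0.2, 0, -0.002, 0, 0, 0, 0]
    - [0.2, 0, -0.003, 0, 0, 0, 0]
    - [0.2, 0, -0.003, 0, 0, 0, 0]

```text
t: 19.95
eef_pos: [570.1, 23.9, 23.6]
tool_rot: [[0.03, 1.0, 0.003], [1.0, -0.03, 0.003], [0.003, 0.003, -1.0]]
contact_force: [0.3, 7.8, -0.1]
grip_width: 52.2
grip_force: 3.7
```

The tool stalled with the force rising (7.8 N), so the foot is probably against the stop. I'll check that in the images.

Run:
```python
import sys;sys.argv=['m','top','t10'];exec(open('m.py').read().split("rect(a&")[0])
rect(a&(z>47)&(z<62)&(y<40),'blank')
m=a&(y<-190)&(y>-225)
for x0 in(530,550,572,590,602):
    k=m&(abs(x-x0)<3);P=W[k];print(x0,[(int(q[1]),int(q[2])) for q in P[np.argsort(P[:,1])][::2]])
A=cv2.imread('pics/top1.png')
B=im.astype(np.uint8)[:,:,::-1]
cv2.imwrite('pics/t10c.png',cv2.resize(B[180:260,290:390],None,fx=7,fy=7,interpolation=cv2.INTER_CUBIC))
```

```text
19.95 [570.11103936  23.94472125  23.59247142] [[0.03, 1.0, 0.003], [1.0, -0.03, 0.003], [0.003, 0.003, -1.0]] [ 0.31614583  7.81270772 -0.1361091 ] 0.09691862573499548
blank 1889 52.6 ((564.0148315429688, -112.76464080810547), (192.45394897460938, 90.37612915039062), 88.17876434326172)
[[515.7999877929688, -207.5], [606.0999755859375, -210.39999389648438], [612.2000122070312, -18.0], [521.9000244140625, -15.199999809265137]]
530 [(-223, 32), (-222, 35), (-219, 36), (-216, 35), (-213, 39), (-210, 37), (-205, 54), (-201, 55), (-199, 54), (-196, 53), (-193, 53), (-190, 53)]
550 [(-222, 34), (-219, 34), (-217, 33), (-213, 35), (-208, 49), (-205, 51), (-202, 48), (-199, 51), (-196, 51), (-193, 54), (-190, 53)]
572 [(-224, 39), (-222, 38), (-219, 39), (-216, 36), (-213, 36), (-207, 55), (-204, 59), (-202, 51), (-199, 52), (-193, 50), (-190, 53)]
590 [(-222, 35), (-219, 34), (-216, 34), (-213, 34), (-207, 52), (-207, 57), (-205, 52), (-202, 51), (-199, 50), (-196, 50), (-193, 51)]
602 [(-224, 38), (-221, 39), (-219, 38), (-215, 40), (-213, 38), (-208, 49), (-205, 51), (-201, 54), (-198, 55), (-195, 57), (-193, 53)]
```

View pics/t10c.png

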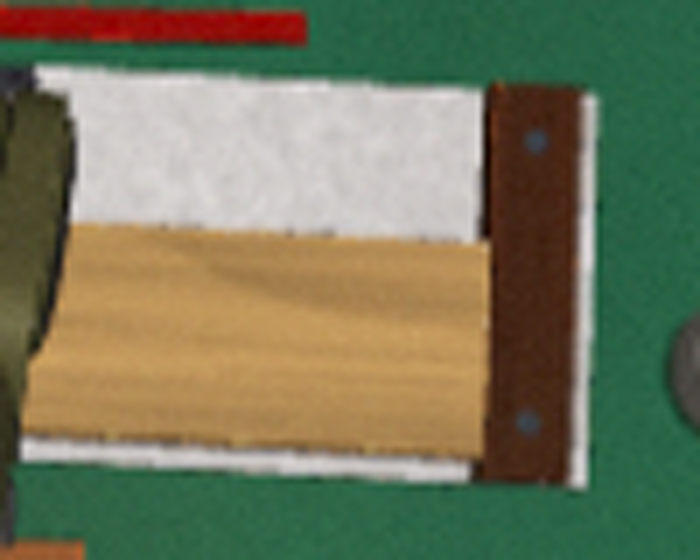

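The blank's foot edge, at about (488, 240-455), sits flush and square along the stop face. I'll back the hand off.

Emit:
servo_tool:
  targets:
    - [0.2, 0, 0.005, 0, 0, 0, 0]
    - [0.2, 0, 0.01, 0, 0, 0, 0]
    - [0.2, 0, 0.03, 0, 0, 0, 0]
    - [0.2, 0, 0.08, 0.01, 0, 0, 0]
    - [0.2, 0, 0.15, 0.04, 0, 0, 0]
    - [0.2, 0, 0.22, 0.12, 0, 0, 0]
    - [0.2, 0, 0.3, 0.22, 0, 0, 0]
    - [0.2, 0, 0.36, 0.32, 0, 0, 0]
    - [0.2, 0, 0.36, 0.36, 0, 0, 0]
    - [0.2, 0, 0.36, 0.36, 0, 0, 0]

```text
t: 21.25
eef_pos: [571.1, 200.4, 204.7]
tool_rot: [[0.032, 0.999, 0.006], [0.999, -0.032, -0.0], [0.0, 0.006, -1.0]]
contact_force: [0.6, -0.5, -0.9]
grip_width: 52.2
grip_force: 0.0
```

Run:
```python
import sys;sys.argv=['m','top','t11'];exec(open('m.py').read().split("rect(a&")[0])
rect(a&(z>46)&(z<62),'blank')
a&=(y<-150); rect(a&(z>29)&(z<44),'stop')
```

```text
21.25 [571.14391352 200.41630045 204.7259584 ] [[0.032, 0.999, 0.006], [0.999, -0.032, -0.0], [0.0, 0.006, -1.0]] [ 0.57516263 -0.45935526 -0.92708355] -0.2971759065781904
blank 2261 52.5 ((564.5693359375, -99.0387191772461), (220.92872619628906, 90.63639831542969), 88.15719604492188)
[[515.7000122070312, -208.0], [606.2999877929688, -210.89999389648438], [613.4000244140625, 9.899999618530273], [522.7999877929688, 12.800000190734863]]
stop 720 36.5 ((593.6767578125, -229.9044189453125), (41.36028289794922, 168.03414916992188), 87.8908462524414)
[[509.0, -247.5], [676.9000244140625, -253.6999969482422], [678.4000244140625, -212.3000030517578], [510.5, -206.10000610351562]]
```

```bash
python3 -c "
from workcell import workorder; print(workorder.finish_job())"
```

```text
the job is handed in; nothing more can be done
None
```

The job is handed in: the blank was tipped over gently and lies flat with its foot end square against the stop, about 30 mm off the board's centre line, and the hand is clear (hand-in returned no verdict).

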